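# Dig out the tweeter, fit it to the loudspeaker, and tidy the tray

### The arm

A 6-joint arm with a two-finger parallel gripper is mounted at the origin on the work surface. World frame = base frame: x ahead of the robot, y to its left, z up, the work surface at z = 0. Lengths are in m, angles in rad, forces in N, time in s.
With the tool pointing down it reaches from about 0.425 to 1.125 m from the base axis. Payload 14.9 kg.
Tool frame: the origin (TCP) lies on the centre line of the jaws, within the pads' length; the fingertips stand manip.tip_reach ahead of it and the grasp point (between the pads) lies 2 mm behind it (manip.tip_reach is the distance from the TCP to the fingertips, in m); z points along the fingers, y is the line along which they close (so a half turn about z gives the same grasp; the last joint's range is limited). The gripper opens to 91 mm and grips with 3 to 60 N. Pads are 32 mm wide; open, the fingers measure 118 mm over their backs; the gripper's body (76 mm by 178 mm) begins 60 mm behind the grasp point.
Start: joints at [-1.161, 0.379, 1.734, -0, 1.028, -0.033], TCP at [0.3, -0.633, 0.231] pointing down, gripper open.
Joint ranges: [-2.77, 2.77], [-0.74, 2.19], [0, 2.66], [-1.06, 4.2], [0.31, 2.87], [-3.08, 3.08]. Speed limits (rad/s): [1.89, 1.89, 2.39, 3.14, 3.14, 3.14].

### API

Orientations are given as a unit quaternion [w, x, y, z].
In Python, from workcell import monitor, viewer, manip, find_in gives the robot as it stands.
- The arm moves only by the tool step_arm, never from a script. Its argument "deltas" is a list of rows, each a list of 7 numbers: the shift along the tool's x, y, z in mm, then the turn, a rotation vector about the tool's x, y, z in units of 5 degrees (1.0 is 5 degrees), then the finger opening in mm, from 0 to 91.2. A call has 1 to 10 rows; each row is the pose to reach, as a shift and turn from the pose commanded when the call began, along the tool's axes at that moment; what a row does not reach only later rows make up. A row lasts 1/10 s, in which the tool goes at most 50 mm and 8.59 degrees, less where a joint would pass 70% of its speed; a pose out of reach is approached as far as the arm can. A call with a gripper value outside its range is refused whole. The fingers move at their own pace and stop on an object; "force" is the grip in N (left out, the last holds). Time passes only in rows, so rows that repeat a pose let the fingers close. It gives the time, the measured TCP pose, the force, the opening and the grip force at its end, in the units of the state.
- monitor.observe(): the state, without advancing time (a new reading comes with each control period).
- viewer.read_camera(name): name is "side" or "top" or "wrist"; returns the picture (400x640x3 uint8, red, green, blue); there is no depth.
- viewer.camera_params(name): a dict with "fx", "fy", "cx", "cy" (pixels), "extrinsics" (4x4, takes a point from camera to world coordinates); the wrist camera has in their place "mount" (4x4, takes a point from camera to tool coordinates, whose origin is the TCP and whose axes are the flange's). Camera axes: x right, y down, z forward; pixel columns grow to the right and rows downward; lengths in m; the calibration is good to about 2 mm. A picture is of the moment at which its call begins: read the wrist's pose just before it. camera_params takes no time and is no camera call.
- manip.close_job(): hands the job in; it is judged then, once.
Trained networks look in the newest picture that a camera, given by its name, has taken for a name from the list of things; names that differ only in an ending like _2 or _b are one class to them, and where a whole thing is asked for, a point or a joint stands for the part that bears it (a point fixed in the world has none). Each returns a list of dicts, best first, with "confidence" (0 to 1); they miss things now and then, are a little off and sometimes report something else, mostly with a low value. They report only what shows in the picture. A call takes as long as a camera call. They do not tell look-alikes from the thing itself.
- find_in(camera, target): "at" ([x, y, z] in m, in world coordinates, good to about 4 mm: the middle of the surface that is visible of it).
The state is a dict: "clock": time; "joint_pos": joint angles; "qvel": joint speeds; "joint_torque": joint torques, N m; "position": TCP position; "tool_rot": TCP orientation; "ft_force": force on the tool from outside, world axes, zero at the start; "torque": the same for the moment, N m; "grip_width": finger opening in m; "finger_force": force on a finger pad.
Only numpy, scipy, OpenCV 4.12 (cv2) and the standard library are available. Lean on these libraries where they do the work, as an engineer would, in place of code of your own. Each camera call takes 0.05 s, during which the arm holds its last target. There are 200 camera calls.

### The job

The little tweeter is hemmed in by the spray can, the glue bottle and the filler tub in the MDF tray: first stand all three on the black rubber mat, leaving the tweeter where it is, then lift the tweeter out and seat it, face up and flange flat, in the empty round cut-out of the loudspeaker. After that put the can, the bottle and the tub back, each on the very spot where it stood at the start. Keep the three upright all along and do not shift the roll of tape that lies in the tray.

Things in the scene. Friction and masses are not known exactly. Their poses are not given: they have to be found in the camera images.
- aerosol: Spray can, the tallest of the three: bare aluminium cylinder 52 mm in diameter with a white band; straight up to 110 mm, then a shoulder and a grey cap 40 mm in diameter; 135 mm high in all, about 250 g. Origin: centre of its underside; z up.
- glue: White glue bottle: plain cylinder 56 mm in diameter up to 76 mm, then a cone to a pointed nozzle; 105 mm high in all, about 220 g. Origin: centre of its underside; z up.
- tub: White filler tub, short and stout: body 58 mm in diameter up to 60 mm, then a flat screw lid 62 mm in diameter from 60 to 72 mm height; 72 mm high in all, about 300 g. Origin: centre of its underside; z up.
- tweeter: Small tweeter standing on its magnet, face up: steel magnet 30 mm in diameter, 26 mm high, above it a black flange 60 mm in diameter and 12 mm thick (26 to 38 mm height), a silver dome in the middle up to 45 mm; 180 g. Origin: centre of the magnet's underside; z up. Grip it by the flange's rim. When seated the flange's underside lies on the loudspeaker's face, the magnet in the hole.
- tray: Fixed MDF tray, 220 mm (its x) by 300 mm (its y), floor 9 mm above the bench; 12 mm walls up to 45 mm above the bench at the far side (+x) and both ends, open at the front (-x). Origin: centre of its underside. On its floor the tweeter stands at about (34, 0) mm, the three others at about (-35, 0), (34, 72) and (34, -72) mm in its frame, which of them where varies.
- mat: Fixed black rubber mat on the bench to one side of the tray (either side), 270 mm (its x) by 140 mm (its y), 4 mm thick: the side area. Origin: centre of its underside. Stand things with their centres well inside its outline.
- speaker: Fixed half-built MDF loudspeaker lying on its back on the other side of the tray: box 260 mm (its x) by 150 mm (its y), its face 100 mm above the bench. A 108 mm woofer is already fitted at its x = +58 mm, 8 mm proud, its middle cap 20 mm proud. Origin: centre of its underside.
- cutout (a point): Centre of the empty round cut-out for the tweeter, at the level of the loudspeaker's face (its x = -70 mm, 100 mm above the bench). 44 mm in diameter, the face board 15 mm thick, hollow to 85 mm below the face. Axis z up; x and y as the loudspeaker's.
- tape: Roll of beige masking tape lying flat in the front left (+y) corner of the tray, at about (-75, +105) mm in its frame: 48 mm outside diameter, 18 mm high. Not to be shifted. Origin: centre of its underside.
Things that resemble listed ones, but are neither listed nor needed, are in the scene too. Leave any pink look-alike of the glue alone.

How it is judged:
By the outcome, as a careful person would: the job done as asked, in the order asked, and still so for the second after the job is handed in, with the robot touching nothing.
It also fails if it takes over 141 s, if anything falls off the work surface, if the arm or the gripper's body presses on something with over 40 N, if the wrist force passes 120 N, or if a joint passes its speed limit or range.

## Working session

There is one attempt and no reset: what is moved stays moved. The work goes in short steps, Python scripts to look and compute and a tool call to move; the robot and the scene stay as the last step left them, time stands still between calls to the robot, and variables do not carry over. Pictures are saved under pics/ and viewed, at most 14 in all, crops included, and the job is handed in when it is done.

Besides the shell and the picture viewer there is one more tool, called after "Emit:" as a command line: name --pt "numbers of a row" for each row, then --argument value for the rest. step_arm: Moves the arm, as the interface text tells. Its arguments: {"type":"object","properties":{"deltas":{"type":"array","items":{"type":"array","items":{"type":"number"}}},"force":{"type":"number"}},"required":["deltas"]}

```bash
mkdir -p pics; ls
cat > h.py <<'E'
import numpy as np, cv2
from workcell import monitor, viewer, manip, find_in
from scipy.spatial.transform import Rotation as R
def pose():
    s=monitor.observe(); q=s["tool_rot"]; T=np.eye(4)
    T[:3,:3]=R.from_quat([q[1],q[2],q[3],q[0]]).as_matrix(); T[:3,3]=s["position"]; return T
def cam(name):
    T=pose(); p=viewer.camera_params(name); im=viewer.read_camera(name)
    E=np.array(p["extrinsics"]) if "extrinsics" in p else T@np.array(p["mount"])
    return im,np.array([[p["fx"],0,p["cx"]],[0,p["fy"],p["cy"]],[0,0,1]]),E
def save(im,n): cv2.imwrite("pics/"+n,cv2.cvtColor(im,cv2.COLOR_RGB2BGR))
def at_z(u,v,z,K,E):
    d=E[:3,:3]@np.linalg.inv(K)@[u,v,1]; o=E[:3,3]; return o+d*(z-o[2])/d[2]
def proj(P,K,E):
    c=np.linalg.inv(E)@np.r_[P,1]; c=K@c[:3]; return c[:2]/c[2]
E
python3 - <<'E'
from h import *
s=monitor.observe(); print(s, manip.tip_reach)
for c in("top","side"):
    im,K,E=cam(c); save(im,c+"0.png"); print(c,K.tolist(),E.round(3).tolist())
    for n in("aerosol","glue","tub","tweeter","tray","mat","speaker","cutout","tape"):
        try: print(n,[(np.round(d["at"],3).tolist(),round(d["confidence"],2),proj(d["at"],K,E).round().tolist()) for d in find_in(c,n)])
        except Exception as e: print(n,e)
print(viewer.camera_params("wrist"))
print(monitor.observe()["clock"])
E
```

```text
pics
{'clock': 0.0, 'joint_pos': array([-1.16129281e+00,  3.79437905e-01,  1.73478155e+00, -1.75827280e-05,
        1.02848256e+00, -3.33076024e-02]), 'qvel': array([-0.0006057 ,  0.00097238, -0.00026513, -0.00074685, -0.00011439,
       -0.00083794]), 'joint_torque': array([ 1.36022518e-03, -7.63721466e+01, -4.34363151e+01,  6.50110887e-02,
        4.25352564e-02, -5.67536563e-05]), 'position': array([ 0.29977278, -0.63214479,  0.23026734]), 'tool_rot': array([-5.43487506e-04,  9.75588603e-01,  2.19605485e-01, -1.11114436e-04]), 'ft_force': array([-0.13101372, -1.01052118, -0.2178413 ]), 'torque': array([-0.04553232,  0.00620107, -0.01514203]), 'finger_force': 0.0, 'grip_width': 0.09103270954741884} 0.017
top [[407.6777543974064, 0.0, 314.4924231511818], [0.0, 407.6777543974064, 198.67741617843245], [0.0, 0.0, 1.0]] [[0.037, -0.975, 0.221, 0.347], [-0.999, -0.035, 0.015, -0.016], [-0.007, -0.222, -0.975, 0.948], [0.0, 0.0, 0.0, 1.0]]
aerosol [([0.58, 0.079, 0.123], 0.74, [276.0, 176.0])]
glue [([0.607, -0.058, 0.084], 0.77, [340.0, 171.0]), ([0.676, 0.295, 0.073], 0.71, [186.0, 138.
[... 1043 characters left out ...]
01], 0.88, [317.0, 243.0])]
mat [([0.541, -0.308, 0.004], 0.59, [325.0, 174.0])]
speaker [([0.481, 0.368, 0.099], 0.62, [354.0, 317.0])]
cutout [([0.481, 0.362, 0.106], 0.84, [354.0, 312.0])]
tape [([0.484, 0.09, 0.027], 0.41, [347.0, 249.0])]
{'fx': 286.9525357392277, 'fy': 286.9525357392277, 'cx': 320.4161792102905, 'cy': 195.52528023109906, 'mount': array([[ 3.09372972e-04, -9.60481926e-01, -2.78342188e-01,
         7.87627915e-02],
       [ 9.99999916e-01,  3.71821605e-04, -1.71569341e-04,
        -1.18489537e-04],
       [ 2.68282890e-04, -2.78342111e-01,  9.60481961e-01,
        -1.53966909e-01],
       [ 0.00000000e+00,  0.00000000e+00,  0.00000000e+00,
         1.00000000e+00]])}
1.0
```

View pics/top0.png

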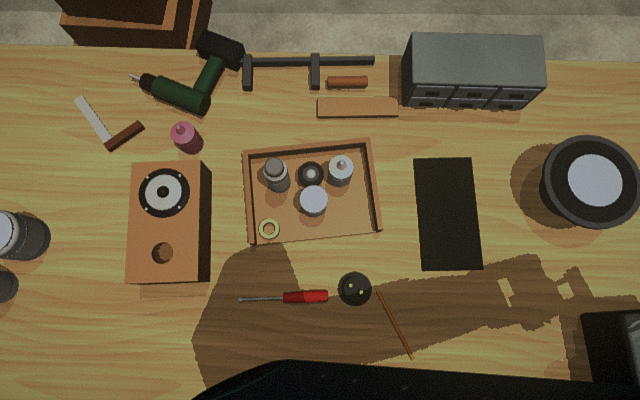

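View pics/side0.png

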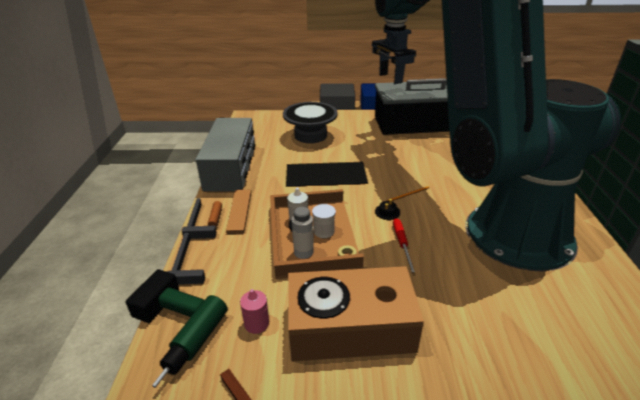

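Top view: can (275,172), glue (341,168), tub (313,200), tweeter (311,174), tape (269,229), mat (448,213), empty cut-out (163,252), woofer (163,193). 

Possible look-alikes:
- The pink bottle (185,137) against the white glue.
- The big speaker driver (595,180), the woofer, or the black disc (355,289) against the tweeter.
- White cans at the left edge (10,235) against the aerosol.

I choose the ones in the tray. Next, coarse geometry.

Run:
```python
from h import *
im,K,E=cam("top")
f=lambda u,v,z:at_z(u,v,z,K,E).round(3)[:2].tolist()
print("tray",[f(*p,.045) for p in((243,152),(370,140),(381,231))])
print("mat",[f(*p,.004) for p in((415,158),(470,157),(482,269),(423,270))])
print("hole",f(163,252,.1),"woofer",f(164,193,.108), "spk",[f(*p,.1) for p in((131,162),(201,161),(202,281),(126,281))])
# tip: yaw now
T=pose();print(T.round(3).tolist())
```

```text
tray [[0.657, 0.169], [0.697, -0.127], [0.483, -0.153]]
mat [[0.67, -0.242], [0.678, -0.375], [0.41, -0.389], [0.403, -0.255]]
hole [0.414, 0.307] woofer [0.538, 0.317] spk [[0.607, 0.4], [0.614, 0.247], [0.358, 0.22], [0.353, 0.376]]
[[0.904, 0.428, -0.0, 0.3], [0.428, -0.904, 0.0, -0.632], [-0.0, -0.0, -1.0, 0.231], [0.0, 0.0, 0.0, 1.0]]
```

Emit:
step_arm --pt "505 -460 -80 0 0 3.6 91" --pt "505 -460 -80 0 0 3.6 91" --pt "505 -460 -80 0 0 3.6 91" --pt "505 -460 -80 0 0 3.6 91" --pt "505 -460 -80 0 0 3.6 91" --pt "505 -460 -80 0 0 3.6 91" --pt "505 -460 -80 0 0 3.6 91" --pt "505 -460 -80 0 0 3.6 91" --pt "505 -460 -80 0 0 3.6 91" --pt "505 -460 -80 0 0 3.6 91" --force 20

```text
clock: 2.05
position: [0.4888, -0.1711, 0.2897]
tool_rot: [0.0, 0.998, 0.064, 0.0]
ft_force: [0.8, -1.5, 0.0]
grip_width: 0.0912
finger_force: 0.0
```

```bash
cat > look.py <<'E'
import sys; from h import *; import pickle
n=sys.argv[1]; im,K,E=cam("wrist"); save(im,n+".png"); r={}
for t in sys.argv[2:]:
    r[t]=[(np.array(d["at"]),d["confidence"]) for d in find_in("wrist",t)]
    print(t,[(a.round(3).tolist(),round(c,2),proj(a,K,E).round().tolist()) for a,c in r[t]])
pickle.dump((K,E,r),open(n+".pkl","wb")); print(E[:3,3].round(3),pose()[:3,3].round(4))
E
python3 look.py w1 aerosol glue tub tweeter
```

```text
aerosol [([0.593, 0.07, 0.12], 0.77, [102.0, 56.0])]
glue [([0.614, -0.064, 0.092], 0.95, [240.0, 57.0]), ([0.559, -0.312, 0.004], 0.22, [420.0, 131.0])]
tub [([0.593, 0.066, 0.12], 0.34, [106.0, 57.0])]
tweeter [([0.612, 0.005, 0.046], 0.64, [195.0, 59.0])]
[ 0.567 -0.161  0.444] [ 0.4883 -0.1732  0.2891]
```

Emit:
step_arm --pt "90 -160 0 0 0 0 91" --pt "90 -160 0 0 0 0 91" --pt "90 -160 0 0 0 0 91" --pt "90 -160 0 0 0 0 91" --pt "90 -160 0 0 0 0 91" --pt "90 -160 0 0 0 0 91"

```text
clock: 2.9
position: [0.557, -0.0037, 0.2887]
tool_rot: [0.0, 0.998, 0.064, -0.0]
ft_force: [-1.7, -0.2, -0.5]
grip_width: 0.0909
finger_force: 0.0
```

```bash
python3 look.py w2 aerosol glue tub tweeter tape
```

```text
aerosol [([0.6, 0.074, 0.141], 0.77, [252.0, 138.0])]
glue [([0.62, -0.05, 0.09], 0.77, [365.0, 131.0]), ([0.686, 0.29, 0.077], 0.67, [79.0, 33.0])]
tub [([0.548, -0.002, 0.08], 0.69, [318.0, 182.0])]
tweeter [([0.612, 0.007, 0.048], 0.67, [318.0, 130.0])]
tape [([0.486, 0.098, 0.028], 0.74, [248.0, 205.0])]
[0.635 0.006 0.443] [ 0.5569 -0.0038  0.2891]
```

View pics/w2.png

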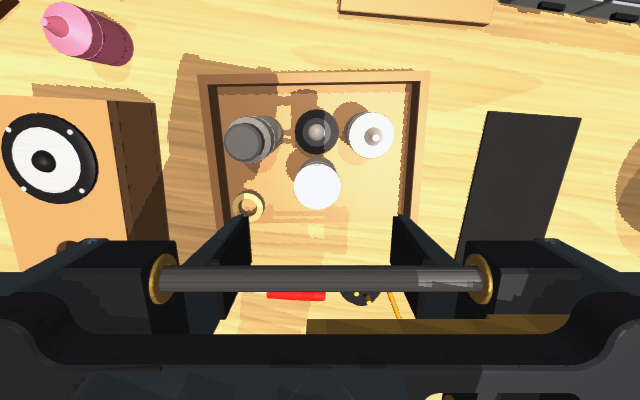

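View pics/w1.png

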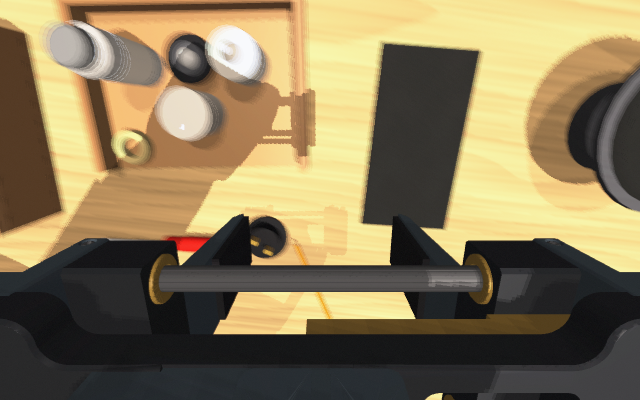

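```bash
cat > tri.py <<'E'
from h import *; import pickle
K2,E2,_=pickle.load(open("w2.pkl","rb")); K1,E1,_=pickle.load(open("w1.pkl","rb"))
im,KT,ET=cam("top"); 
def tri(*obs):
    A=[];b=[]
    for u,v,K,E in obs:
        d=E[:3,:3]@np.linalg.inv(K)@[u,v,1]; d/=np.linalg.norm(d); P=np.eye(3)-np.outer(d,d); A.append(P); b.append(P@E[:3,3])
    return np.linalg.solve(sum(A),sum(b)).round(4)
for n,a,c,z in(("can",(245,141),(68,45),.144),("glue",(373,137),(229,46),.114),("tub",(317,186),(186,113),.081),("tweeter",(317,131),(191,57),.054)):
    print(n,"w1w2",tri((*a,K2,E2),(*c,K1,E1)),"w2@z",at_z(*a,z,K2,E2).round(4))
# tray corners (outer top far): 
print([at_z(*p,.045,K2,E2).round(3)[:2] for p in((198,75),(430,71))])
print("mat",[at_z(*p,.004,K2,E2).round(3)[:2] for p in((488,111),(581,119))])
E
python3 tri.py; python3 -c "
import cv2;i=cv2.imread('pics/w2.png')[90:230,190:440];cv2.imwrite('pics/w2c.png',cv2.resize(i,None,fx=3,fy=3,interpolation=2))"
```

```text
can w1w2 [0.597  0.0787 0.1492] w2@z [0.597  0.0797 0.144 ]
glue w1w2 [ 0.6183 -0.0569  0.113 ] w2@z [ 0.6161 -0.0556  0.114 ]
tub w1w2 [ 0.545  -0.001   0.0861] w2@z [ 0.5431 -0.0009  0.081 ]
tweeter w1w2 [0.6113 0.0077 0.0526] w2@z [0.6107 0.0079 0.054 ]
[array([0.66 , 0.169]), array([ 0.703, -0.126])]
mat [array([ 0.668, -0.237]), array([ 0.675, -0.376])]
```

View pics/w2c.png

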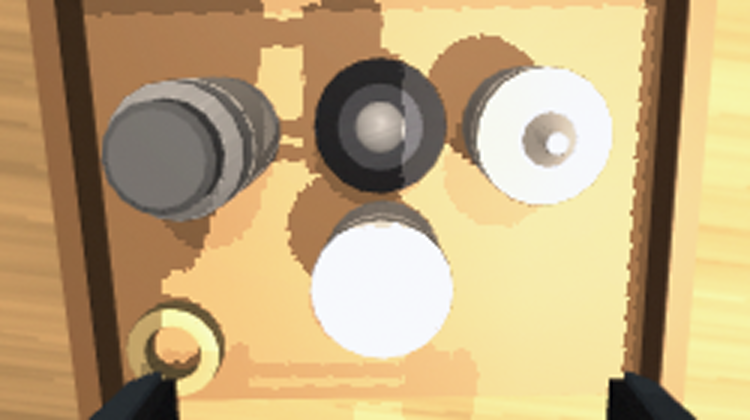

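Emit:
step_arm --pt "50 -79 0 0 0 0 91" --pt "50 -79 0 0 0 0 91" --pt "50 -79 40 0 0 0 91" --pt "50 -79 90 0 0 0 91" --pt "50 -79 140 0 0 0 91" --pt "50 -79 170 0 0 0 91" --pt "50 -79 190 0 0 0 91" --pt "50 -79 190 0 0 0 91" --pt "50 -79 190 0 0 0 40" --pt "50 -79 190 0 0 0 40" --force 30

```text
clock: 4.25
position: [0.5975, 0.0819, 0.1006]
tool_rot: [-0.0, 0.998, 0.064, 0.001]
ft_force: [0.3, 0.3, 0.5]
grip_width: 0.078
finger_force: 0.0
```

Emit:
step_arm --pt "0 0 0 0 0 0 40" --pt "0 0 0 0 0 0 40" --pt "0 0 0 0 0 0 40" --pt "0 0 0 0 0 0 40"

```text
clock: 4.65
position: [0.5968, 0.082, 0.0996]
tool_rot: [-0.0, 0.998, 0.064, 0.0]
ft_force: [-0.5, -0.7, 4.3]
grip_width: 0.0514
finger_force: 30.0
```

Emit:
step_arm --pt "0 0 -20 0 0 0 40" --pt "0 0 -60 0 0 0 40" --pt "0 0 -105 0 0 0 40" --pt "0 10 -130 0 0 0 40" --pt "-3 45 -140 0 0 0 40" --pt "-6 90 -140 0 0 0 40" --pt "-9 135 -140 0 0 0 40" --pt "-12 180 -140 0 0 0 40" --pt "-15 225 -140 0 0 0 40" --pt "-18 270 -140 0 0 0 40"

```text
clock: 5.65
position: [0.6129, -0.1899, 0.2389]
tool_rot: [-0.0, 0.998, 0.064, -0.0]
ft_force: [1.0, -0.5, -2.4]
grip_width: 0.0514
finger_force: 30.0
```

Emit:
step_arm --pt "-2 45 0 0 0 0 40" --pt "-4 85 0 0 0 0 40" --pt "-6 110 0 0 0 0 40" --pt "-6 121 15 0 0 0 40" --pt "-6 121 55 0 0 0 40" --pt "-6 121 95 0 0 0 40" --pt "-6 121 125 0 0 0 40" --pt "-6 121 138 0 0 0 40" --pt "-6 121 143 0 0 0 40" --pt "-6 121 143 0 0 0 40"

```text
clock: 6.65
position: [0.6233, -0.3086, 0.0965]
tool_rot: [-0.0, 0.998, 0.064, 0.0]
ft_force: [0.1, 0.0, -1.5]
grip_width: 0.0515
finger_force: 30.0
```

Emit:
step_arm --pt "0 0 2 0 0 0 40" --pt "0 0 2 0 0 0 40" --pt "0 0 2 0 0 0 91" --pt "0 0 2 0 0 0 91" --pt "0 0 2 0 0 0 91" --pt "0 0 -10 0 0 0 91" --pt "0 0 -50 0 0 0 91" --pt "0 0 -100 0 0 0 91" --pt "0 -40 -130 0 0 0 91" --pt "0 -80 -130 0 0 0 91"

```text
clock: 7.65
position: [0.6147, -0.2302, 0.2322]
tool_rot: [0.002, 0.998, 0.063, 0.004]
ft_force: [1.8, 0.3, -0.5]
grip_width: 0.0909
finger_force: 0.0
```

Emit:
step_arm --pt "7 -50 0 0 0 0 91" --pt "14 -100 0 0 0 0 91" --pt "22 -150 0 0 0 0 91" --pt "25 -170 10 0 0 0 91" --pt "25 -170 50 0 0 0 91" --pt "25 -170 90 0 0 0 91" --pt "25 -170 130 0 0 0 91" --pt "25 -170 143 0 0 0 91" --pt "25 -170 143 0 0 0 91" --pt "25 -170 143 0 0 0 91"

```text
clock: 8.65
position: [0.6167, -0.058, 0.0849]
tool_rot: [0.0, 0.998, 0.064, 0.001]
ft_force: [0.1, -0.2, 1.0]
grip_width: 0.0911
finger_force: 0.0
```

```bash
python3 look.py w3 glue
```

```text
glue [([0.632, -0.056, 0.089], 0.62, [321.0, 231.0])]
[ 0.695 -0.048  0.239] [ 0.617  -0.058   0.0853]
```

View pics/w3.png

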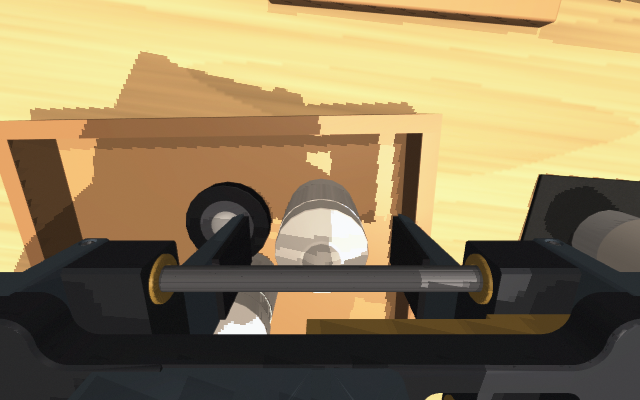

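The bottle (322,225) sits centred between the fingers; the can stands upright on the mat at right (605,240). Lower 4 mm, close and carry.

Emit:
step_arm --pt "0 0 4 0 0 0 91" --pt "0 0 4 0 0 0 45" --pt "0 0 4 0 0 0 45" --pt "0 0 4 0 0 0 45" --pt "0 0 4 0 0 0 45" --pt "0 0 4 0 0 0 45" --pt "0 0 4 0 0 0 45" --force 30

```text
clock: 9.45
position: [0.6157, -0.0577, 0.0791]
tool_rot: [-0.0, 0.998, 0.064, 0.0]
ft_force: [0.1, -0.2, 0.7]
grip_width: 0.055
finger_force: 30.0
```

Emit:
step_arm --pt "0 0 -20 0 0 0 45" --pt "0 0 -60 0 0 0 45" --pt "-10 12 -80 0 0 0 45" --pt "-38 47 -85 0 0 0 45" --pt "-66 82 -85 0 0 0 45" --pt "-94 117 -85 0 0 0 45" --pt "-122 152 -85 0 0 0 45" --pt "-150 187 -85 0 0 0 45" --pt "-178 221 -85 0 0 0 45" --pt "-193 239 -75 0 0 0 45"

```text
clock: 10.45
position: [0.4537, -0.3221, 0.1549]
tool_rot: [0.001, 0.998, 0.064, 0.001]
ft_force: [1.2, -0.4, -2.2]
grip_width: 0.0551
finger_force: 30.0
```

Emit:
step_arm --pt "0 0 20 0 0 0 45" --pt "0 0 55 0 0 0 45" --pt "0 0 72 0 0 0 45" --pt "0 0 78 0 0 0 45" --pt "0 0 80 0 0 0 45" --pt "0 0 80 0 0 0 45"

```text
clock: 11.05
position: [0.4551, -0.3196, 0.0746]
tool_rot: [0.0, 0.998, 0.064, 0.0]
ft_force: [0.5, 1.1, -0.9]
grip_width: 0.0554
finger_force: 30.0
```

Emit:
step_arm --pt "0 0 0 0 0 0 91" --pt "0 0 0 0 0 0 91" --pt "0 0 0 0 0 0 91" --pt "0 0 -15 0 0 0 91" --pt "0 0 -60 0 0 0 91" --pt "0 0 -90 0 0 0 91" --pt "18 -43 -90 0 0 0 91" --pt "36 -86 -90 0 0 0 91" --pt "55 -130 -90 0 0 0 91" --pt "73 -174 -90 0 0 0 91"

```text
clock: 12.05
position: [0.5054, -0.136, 0.1655]
tool_rot: [0.0, 0.998, 0.064, 0.001]
ft_force: [1.1, -1.0, 0.4]
grip_width: 0.0911
finger_force: 0.0
```

Emit:
step_arm --pt "18 -43 0 0 0 0 91" --pt "36 -86 0 0 0 0 91" --pt "54 -129 0 0 0 0 91" --pt "55 -131 20 0 0 0 91" --pt "55 -131 60 0 0 0 91" --pt "55 -131 100 0 0 0 91" --pt "55 -131 118 0 0 0 91" --pt "55 -131 121 0 0 0 91" --pt "55 -131 121 0 0 0 91" --pt "55 -131 121 0 0 0 91"

```text
clock: 13.05
position: [0.5437, -0.0007, 0.0447]
tool_rot: [0.0, 0.998, 0.064, 0.001]
ft_force: [-0.2, -0.4, 1.0]
grip_width: 0.0909
finger_force: 0.0
```

```bash
python3 look.py w4 tub; python3 look.py w4b tweeter
```

```text
tub [([0.561, -0.001, 0.079], 0.84, [327.0, 252.0])]
[0.621 0.009 0.199] [ 0.5436 -0.0007  0.0446]
tweeter [([0.613, 0.006, 0.049], 0.77, [325.0, 130.0])]
[0.621 0.009 0.199] [ 0.5433 -0.0007  0.0441]
```

View pics/w4b.png

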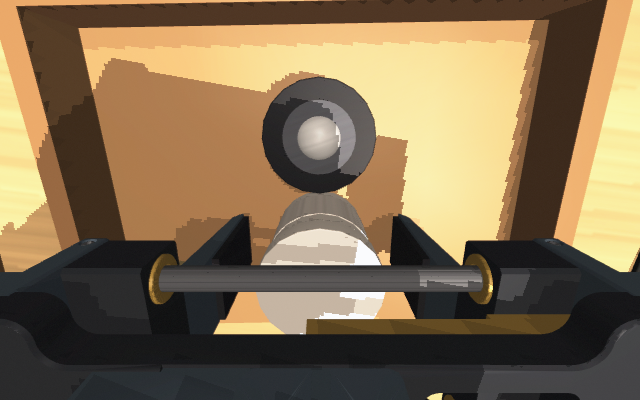

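The tub is centred between the fingers (320,280), and the tweeter (319,135) is undisturbed. Grip and carry.

Emit:
step_arm --pt "0 0 2 0 0 0 45" --pt "0 0 2 0 0 0 45" --pt "0 0 2 0 0 0 45" --pt "0 0 2 0 0 0 45" --pt "0 0 2 0 0 0 45" --pt "0 0 2 0 0 0 45" --force 35

```text
clock: 13.85
position: [0.5427, -0.0007, 0.0411]
tool_rot: [0.0, 0.998, 0.064, -0.0]
ft_force: [0.1, -0.8, -0.4]
grip_width: 0.0602
finger_force: 35.0
```

Run:
```python
from h import *; import pickle
K,E,_=pickle.load(open("w4b.pkl","rb"))
print(at_z(319,135,.047,K,E),at_z(319.5,137,.054,K,E))
```

```text
[0.61039303 0.00879423 0.047     ] [0.60996602 0.00845608 0.054     ]
```

Emit:
step_arm --pt "0 0 -5 0 0 0 45" --pt "0 0 -15 0 0 0 45" --pt "0 0 -30 0 0 0 45" --pt "0 0 -45 0 0 0 45" --pt "0 0 -45 0 0 0 45"

```text
clock: 14.35
position: [0.5442, -0.0007, 0.0888]
tool_rot: [0.0, 0.998, 0.064, 0.002]
ft_force: [0.5, -0.7, -3.9]
grip_width: 0.0597
finger_force: 35.0
```

```bash
python3 look.py w5 tub tweeter
```

```text
tub [([0.562, -0.001, 0.127], 0.85, [327.0, 254.0]), ([0.62, 0.015, 0.005], 0.42, [313.0, 115.0])]
tweeter [([0.611, 0.01, 0.048], 0.58, [318.0, 130.0])]
[0.622 0.01  0.243] [ 0.5426 -0.0006  0.0862]
```

View pics/w5.png

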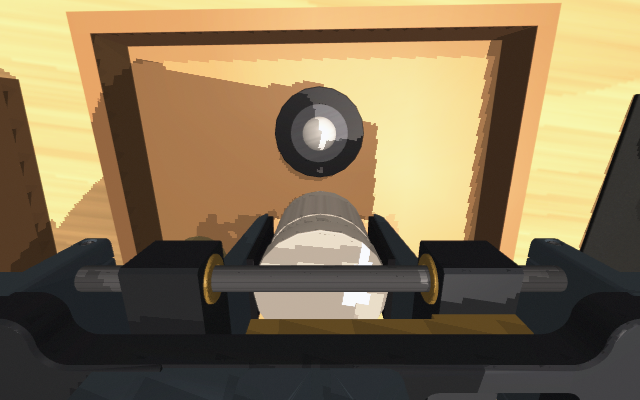

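The tub hangs level in the jaws (320,265), and the tweeter stays at (319,132). Carry it to the mat.

Emit:
step_arm --pt "0 0 -30 0 0 0 45" --pt "-3 20 -45 0 0 0 45" --pt "-8 60 -45 0 0 0 45" --pt "-14 100 -45 0 0 0 45" --pt "-20 140 -45 0 0 0 45" --pt "-26 180 -45 0 0 0 45" --pt "-32 220 -45 0 0 0 45" --pt "-38 260 -45 0 0 0 45" --pt "-42 290 -45 0 0 0 45" --pt "-44 310 -40 0 0 0 45"

```text
clock: 15.5
position: [0.5386, -0.3158, 0.1257]
tool_rot: [0.0, 0.998, 0.064, 0.0]
ft_force: [0.1, -0.2, -2.8]
grip_width: 0.0599
finger_force: 35.0
```

Emit:
step_arm --pt "0 0 10 0 0 0 45" --pt "0 0 45 0 0 0 45" --pt "0 0 75 0 0 0 45" --pt "0 0 86 0 0 0 45" --pt "0 0 90 0 0 0 45" --pt "0 0 90 0 0 0 45" --pt "0 0 90 0 0 0 45"

```text
clock: 16.2
position: [0.5392, -0.3132, 0.0364]
tool_rot: [0.0, 0.998, 0.065, 0.0]
ft_force: [-0.2, -0.2, -3.0]
grip_width: 0.0602
finger_force: 35.0
```

Emit:
step_arm --pt "0 0 1 0 0 0 45" --pt "0 0 1 0 0 0 91" --pt "0 0 1 0 0 0 91" --pt "0 0 1 0 0 0 91" --pt "0 0 1 0 0 0 91" --pt "0 0 -15 0 0 0 91" --pt "0 0 -60 0 0 0 91" --pt "0 0 -105 0 0 0 91" --pt "5 -15 -130 0 0 0 91" --pt "20 -60 -130 0 0 0 91"

```text
clock: 17.2
position: [0.5531, -0.2543, 0.1717]
tool_rot: [0.002, 0.998, 0.063, 0.003]
ft_force: [1.8, -0.3, -0.6]
grip_width: 0.0912
finger_force: 0.0
```

Emit:
step_arm --pt "18 -50 0 0 0 0 91" --pt "36 -100 0 0 0 0 91" --pt "54 -150 0 0 0 0 91" --pt "72 -200 0 0 0 0 91" --pt "90 -248 0 0 0 0 91" --pt "91 -250 20 0 0 0 91" --pt "91 -250 60 0 0 0 91" --pt "91 -250 95 0 0 0 91" --pt "91 -250 110 0 0 0 91" --pt "91 -250 110 0 0 0 91"

```text
clock: 18.2
position: [0.6082, 0.0079, 0.0552]
tool_rot: [-0.0, 0.998, 0.064, -0.001]
ft_force: [0.5, 0.3, -0.0]
grip_width: 0.0913
finger_force: 0.0
```

Run:
```python
from h import *
im,K,E=cam("top");save(im,"top1.png")
for t in("aerosol","glue","tub","tweeter"): print(t,[(np.round(d["at"],3).tolist(),round(d["confidence"],2),proj(d["at"],K,E).round().tolist()) for d in find_in("top",t)])
print(pose()[:3,3])
```

```text
aerosol [([0.608, -0.299, 0.117], 0.91, [455.0, 170.0])]
glue [([0.454, -0.306, 0.08], 0.81, [456.0, 245.0]), ([0.676, 0.294, 0.076], 0.58, [186.0, 138.0])]
tub [([0.54, -0.308, 0.076], 0.79, [454.0, 205.0]), ([0.455, -0.308, 0.083], 0.44, [457.0, 244.0])]
tweeter []
[0.61023602 0.0077647  0.05791579]
```

View pics/top1.png

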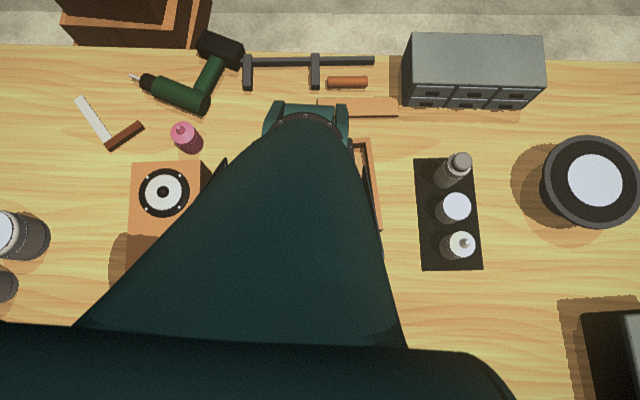

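All three stand on the mat: can (459,163), tub (457,207), glue (461,244). Now grip the tweeter.

Emit:
step_arm --pt "0 0 1 0 0 0 91" --pt "0 0 1 0 0 0 91" --pt "0 0 1 0 0 0 50" --pt "0 0 1 0 0 0 50" --pt "0 0 1 0 0 0 50" --pt "0 0 1 0 0 0 50" --pt "0 0 1 0 0 0 50" --force 30

```text
clock: 19.15
position: [0.6091, 0.008, 0.0551]
tool_rot: [0.0, 0.998, 0.064, -0.0]
ft_force: [-0.1, 0.4, 0.1]
grip_width: 0.0594
finger_force: 30.0
```

Emit:
step_arm --pt "0 0 -10 0 0 0 50" --pt "0 0 -45 0 0 0 50" --pt "0 0 -90 0 0 0 50" --pt "-5 -8 -135 0 0 0 50" --pt "-25 -40 -165 0 0 0 50" --pt "-50 -76 -170 0 0 0 50" --pt "-75 -112 -170 0 0 0 50" --pt "-100 -148 -170 0 0 0 50" --pt "-125 -184 -170 0 0 0 50" --pt "-150 -220 -170 0 0 0 50"

```text
clock: 20.15
position: [0.4307, 0.2078, 0.2257]
tool_rot: [-0.0, 0.998, 0.064, 0.0]
ft_force: [0.9, 0.8, -2.1]
grip_width: 0.0589
finger_force: 30.0
```

Emit:
step_arm --pt "-25 -36 0 0 0 0 50" --pt "-50 -72 0 0 0 0 50" --pt "-75 -103 0 0 0 0 50" --pt "-75 -103 0 0 0 0 50" --pt "-75 -103 0 0 0 0 50" --pt "-75 -103 0 0 0 0 50"

```text
clock: 20.75
position: [0.345, 0.2991, 0.2254]
tool_rot: [-0.0, 0.998, 0.064, 0.0]
ft_force: [-0.4, -1.1, -1.8]
grip_width: 0.0591
finger_force: 30.0
```

```bash
python3 look.py w6 cutout tweeter
```

```text
cutout [([0.445, 0.309, 0.098], 0.7, [324.0, 87.0])]
tweeter [([0.353, 0.3, 0.217], 0.78, [321.0, 233.0])]
[0.423 0.309 0.379] [0.3452 0.2988 0.2252]
```

View pics/w6.png

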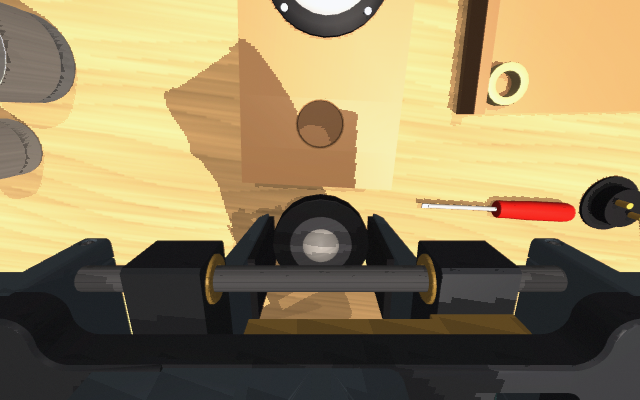

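```bash
cat >> tri.py <<'E'
K6,E6,_=pickle.load(open("w6.pkl","rb"))
print("hole",tri((320,123.5,K6,E6),(163,252,KT,ET)),at_z(320,123.5,.1,K6,E6),at_z(163,252,.1,KT,ET),"dome",at_z(321,242.5,.2245,K6,E6),"tape",at_z(507.5,82,.027,K6,E6))
E
python3 tri.py|grep hole
```

```text
hole [0.4137 0.3082 0.0975] [0.41301788 0.30841072 0.1       ] [0.41420045 0.30697931 0.1       ] dome [0.34998226 0.29945662 0.2245    ] tape [0.4837854  0.10087214 0.027     ]
```

Run:
```python
from h import *; import pickle
K,E,_=pickle.load(open("w6.pkl","rb"))
print(at_z(320,195,.217,K,E),at_z(275,228,.217,K,E),at_z(366,228,.217,K,E))
```

```text
[0.37668265 0.30350665 0.217     ] [0.35241874 0.32801891 0.217     ] [0.35953696 0.27304811 0.217     ]
```

Emit:
step_arm --pt "30 0 0 0 0 0 50" --pt "60 -1 0 0 0 0 50" --pt "67 -1 10 0 0 0 50" --pt "67 -1 40 0 0 0 50" --pt "67 -1 55 0 0 0 50" --pt "67 -1 60 0 0 0 50" --pt "67 -1 60 0 0 0 50" --pt "67 -1 60 0 0 0 50"

```text
clock: 21.75
position: [0.4112, 0.3091, 0.1657]
tool_rot: [-0.0, 0.998, 0.064, 0.0]
ft_force: [-0.3, -0.4, -1.4]
grip_width: 0.0591
finger_force: 30.0
```

```bash
python3 look.py w7 tweeter
python3 - <<'E'
from h import *
i=cv2.imread("pics/w7.png")[140:300,200:440]; cv2.imwrite("pics/w7c.png",cv2.resize(i,None,fx=2.5,fy=2.5))
E
```

```text
tweeter [([0.418, 0.31, 0.156], 0.55, [321.0, 234.0])]
[0.489 0.319 0.32 ] [0.4113 0.3093 0.166 ]
```

View pics/w7c.png

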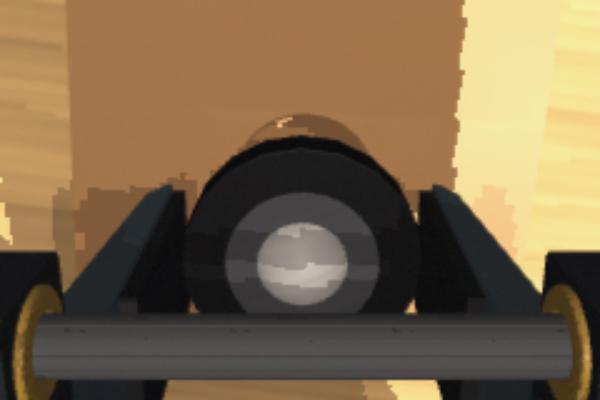

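The hole's rim (304,113 in the crop) is centred behind the tweeter (302,265). Lower it.

Emit:
step_arm --pt "0 0 12 0 0 0 50" --pt "0 0 24 0 0 0 50" --pt "0 0 34 0 0 0 50" --pt "0 0 40 0 0 0 50" --pt "0 0 43 0 0 0 50" --pt "0 0 44 0 0 0 50" --pt "0 0 44 0 0 0 50"

```text
clock: 22.55
position: [0.411, 0.3091, 0.1211]
tool_rot: [-0.0, 0.998, 0.064, 0.0]
ft_force: [-0.1, -0.5, -1.3]
grip_width: 0.0587
finger_force: 30.0
```

Emit:
step_arm --pt "0 0 1 0 0 0 50" --pt "0 0 2 0 0 0 50" --pt "0 0 2 0 0 0 50"

```text
clock: 22.85
position: [0.4112, 0.3092, 0.12]
tool_rot: [-0.0, 0.998, 0.064, 0.0]
ft_force: [-4.2, -3.0, 12.2]
grip_width: 0.0592
finger_force: 30.0
```

Emit:
step_arm --pt "0 0 0 0 0 0 80" --pt "0 0 0 0 0 0 91" --pt "0 0 0 0 0 0 91" --pt "0 0 0 0 0 0 91" --pt "0 0 -15 0 0 0 91" --pt "0 0 -60 0 0 0 91" --pt "-10 0 -100 0 0 0 91" --pt "-50 0 -110 0 0 0 91" --pt "-60 0 -110 0 0 0 91" --pt "-60 0 -110 0 0 0 91"

```text
clock: 23.85
position: [0.3505, 0.3012, 0.2292]
tool_rot: [-0.0, 0.998, 0.065, 0.0]
ft_force: [0.2, 0.4, 0.4]
grip_width: 0.0906
finger_force: 0.0
```

```bash
python3 look.py w8 tweeter
python3 - <<'E'
from h import *
i=cv2.imread("pics/w8.png")[0:240,180:460]; cv2.imwrite("pics/w8c.png",cv2.resize(i,None,fx=2.4,fy=2.4))
E
```

```text
tweeter [([0.411, 0.307, 0.112], 0.59, [323.0, 133.0])]
[0.428 0.311 0.383] [0.3518 0.3014 0.2288]
```

View pics/w8c.png

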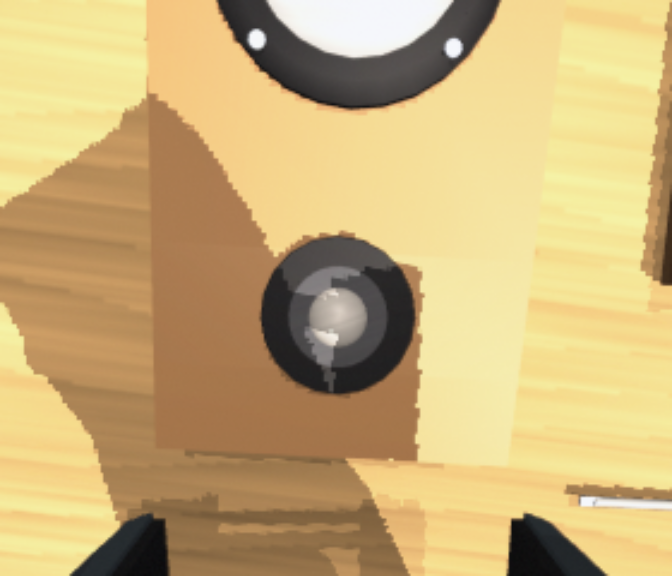

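The tweeter is seated flat and centred on the cut-out (338,315 in the crop). Now fetch the tub.

Emit:
step_arm --pt "40 25 0 0 0 0 91" --pt "75 60 0 0 0 0 91" --pt "100 100 0 0 0 0 91" --pt "115 146 0 0 0 0 91" --pt "125 194 0 0 0 0 91" --pt "130 242 0 0 0 0 91" --pt "130 290 0 0 0 0 91" --pt "128 338 0 0 0 0 91" --pt "126 386 0 0 0 0 91" --pt "124 434 0 0 0 0 91"

```text
clock: 24.95
position: [0.5304, -0.116, 0.2282]
tool_rot: [-0.0, 0.998, 0.064, -0.0]
ft_force: [0.2, 0.6, -0.7]
grip_width: 0.0911
finger_force: 0.0
```

Emit:
step_arm --pt "-4 50 0 0 0 0 91" --pt "-8 100 0 0 0 0 91" --pt "-12 150 0 0 0 0 91" --pt "-16 190 0 0 0 0 91" --pt "-16 200 0 0 0 0 91" --pt "-16 200 0 0 0 0 91"

```text
clock: 25.55
position: [0.5398, -0.3154, 0.2278]
tool_rot: [-0.0, 0.998, 0.063, -0.001]
ft_force: [0.0, 0.3, 0.7]
grip_width: 0.0907
finger_force: 0.0
```

```bash
python3 look.py w9 tub glue aerosol;python3 look.py w9b tub glue aerosol
```

```text
tub [([0.543, -0.315, 0.077], 0.92, [321.0, 184.0])]
glue [([0.475, -0.311, 0.081], 0.82, [309.0, 242.0])]
aerosol [([0.619, -0.306, 0.142], 0.79, [322.0, 111.0])]
[ 0.618 -0.305  0.382] [ 0.5399 -0.3124  0.2287]
tub [([0.544, -0.316, 0.073], 0.6, [324.0, 183.0])]
glue []
aerosol [([0.62, -0.306, 0.139], 0.66, [325.0, 110.0])]
[ 0.618 -0.302  0.383] [ 0.54   -0.3128  0.2292]
```

View pics/w9b.png

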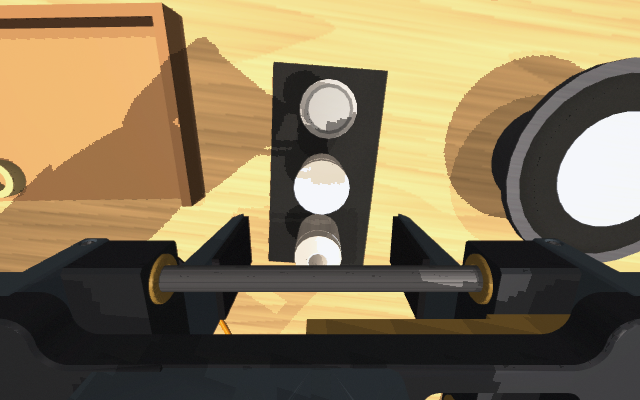

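Can (328,108), tub (321,186) and glue (319,248) all stand upright on the mat, with the tub under the TCP.

Emit:
step_arm --pt "-1 0 40 0 0 0 91" --pt "-1 0 85 0 0 0 91" --pt "-1 0 130 0 0 0 91" --pt "-1 0 170 0 0 0 91" --pt "-1 0 188 0 0 0 91" --pt "-1 0 192 0 0 0 91" --pt "-1 0 192 0 0 0 91" --pt "-1 0 192 0 0 0 91" --pt "-1 0 192 0 0 0 45" --pt "-1 0 192 0 0 0 45"

```text
clock: 26.95
position: [0.5394, -0.3141, 0.0384]
tool_rot: [0.001, 0.998, 0.064, 0.001]
ft_force: [-0.5, -0.5, -0.4]
grip_width: 0.0779
finger_force: 0.0
```

Emit:
step_arm --pt "0 0 0 0 0 0 45" --pt "0 0 0 0 0 0 45" --pt "0 0 0 0 0 0 45" --pt "0 0 0 0 0 0 45" --force 35

```text
clock: 27.35
position: [0.539, -0.3138, 0.0373]
tool_rot: [0.0, 0.998, 0.064, 0.0]
ft_force: [0.2, 0.8, 5.1]
grip_width: 0.06
finger_force: 35.0
```

Emit:
step_arm --pt "0 0 -15 0 0 0 45" --pt "0 0 -50 0 0 0 45" --pt "2 -10 -85 0 0 0 45" --pt "6 -40 -95 0 0 0 45" --pt "12 -80 -95 0 0 0 45" --pt "18 -120 -95 0 0 0 45" --pt "24 -160 -95 0 0 0 45" --pt "30 -200 -95 0 0 0 45" --pt "35 -240 -95 0 0 0 45" --pt "39 -275 -95 0 0 0 45"

```text
clock: 28.35
position: [0.5418, -0.0342, 0.1328]
tool_rot: [-0.0, 0.998, 0.064, 0.0]
ft_force: [-0.2, -0.5, -2.5]
grip_width: 0.0605
finger_force: 35.0
```

Emit:
step_arm --pt "4 -25 0 0 0 0 45" --pt "4 -35 10 0 0 0 45" --pt "4 -35 40 0 0 0 45" --pt "4 -35 70 0 0 0 45" --pt "4 -35 84 0 0 0 45" --pt "4 -35 88 0 0 0 45" --pt "4 -35 88 0 0 0 45" --pt "4 -35 88 0 0 0 45" --pt "4 -35 88 0 0 0 45"

```text
clock: 29.25
position: [0.5425, -0.0009, 0.0452]
tool_rot: [0.0, 0.998, 0.064, 0.001]
ft_force: [-0.5, 0.0, -2.3]
grip_width: 0.06
finger_force: 35.0
```

Emit:
step_arm --pt "0 0 2 0 0 0 45" --pt "0 0 3 0 0 0 45" --pt "0 0 3 0 0 0 45" --pt "0 0 3 0 0 0 91" --pt "0 0 3 0 0 0 91" --pt "0 0 3 0 0 0 91" --pt "0 0 3 0 0 0 91" --pt "0 0 -10 0 0 0 91" --pt "0 0 -55 0 0 0 91" --pt "0 0 -100 0 0 0 91"

```text
clock: 30.25
position: [0.541, -0.0007, 0.1454]
tool_rot: [-0.0, 0.998, 0.064, -0.001]
ft_force: [0.3, -0.2, -0.3]
grip_width: 0.0909
finger_force: 0.0
```

Emit:
step_arm --pt "0 0 -40 0 0 0 91" --pt "-20 46 -40 0 0 0 91" --pt "-40 92 -40 0 0 0 91" --pt "-60 138 -40 0 0 0 91" --pt "-80 184 -40 0 0 0 91" --pt "-100 230 -40 0 0 0 91" --pt "-118 276 -40 0 0 0 91" --pt "-127 305 -40 0 0 0 91" --pt "-127 305 -20 0 0 0 91" --pt "-127 305 10 0 0 0 91"

```text
clock: 31.25
position: [0.4555, -0.3214, 0.1358]
tool_rot: [0.001, 0.998, 0.063, 0.002]
ft_force: [0.7, 0.3, -0.5]
grip_width: 0.0911
finger_force: 0.0
```

Commanded z is about 0.132; go to 0.0745 and grip.

Emit:
step_arm --pt "0 0 30 0 0 0 91" --pt "0 0 52 0 0 0 91" --pt "0 0 57 0 0 0 91" --pt "0 0 57 0 0 0 91" --pt "0 0 57 0 0 0 45" --pt "0 0 57 0 0 0 45" --pt "0 0 57 0 0 0 45" --pt "0 0 57 0 0 0 45" --pt "0 0 57 0 0 0 45" --pt "0 0 57 0 0 0 45" --force 30

```text
clock: 32.25
position: [0.4551, -0.3197, 0.0774]
tool_rot: [0.0, 0.998, 0.064, 0.0]
ft_force: [-1.2, -0.1, 5.1]
grip_width: 0.0551
finger_force: 30.0
```

Emit:
step_arm --pt "0 0 -20 0 0 0 45" --pt "0 0 -60 0 0 0 45" --pt "10 -12 -85 0 0 0 45" --pt "38 -47 -90 0 0 0 45" --pt "66 -82 -90 0 0 0 45" --pt "94 -117 -90 0 0 0 45" --pt "122 -152 -90 0 0 0 45" --pt "150 -187 -90 0 0 0 45" --pt "178 -221 -90 0 0 0 45" --pt "193 -239 -85 0 0 0 45"

```text
clock: 33.25
position: [0.6171, -0.0551, 0.1624]
tool_rot: [-0.0, 0.998, 0.065, 0.001]
ft_force: [0.4, -0.8, -1.9]
grip_width: 0.0552
finger_force: 30.0
```

Emit:
step_arm --pt "0 0 5 0 0 0 45" --pt "0 0 40 0 0 0 45" --pt "0 0 65 0 0 0 45" --pt "0 0 75 0 0 0 45" --pt "0 0 78 0 0 0 45" --pt "0 0 78 0 0 0 45" --pt "0 0 78 0 0 0 45"

```text
clock: 33.95
position: [0.6163, -0.058, 0.0853]
tool_rot: [0.0, 0.998, 0.064, 0.001]
ft_force: [0.2, -0.8, -1.8]
grip_width: 0.0553
finger_force: 30.0
```

Emit:
step_arm --pt "0 0 2 0 0 0 45" --pt "0 0 2.5 0 0 0 45" --pt "0 0 2.5 0 0 0 45" --pt "0 0 2.5 0 0 0 91" --pt "0 0 2.5 0 0 0 91" --pt "0 0 2.5 0 0 0 91" --pt "0 0 2.5 0 0 0 91" --pt "0 0 -10 0 0 0 91" --pt "0 0 -55 0 0 0 91" --pt "0 0 -100 0 0 0 91"

```text
clock: 34.95
position: [0.615, -0.0577, 0.1854]
tool_rot: [-0.0, 0.998, 0.064, -0.001]
ft_force: [1.2, 0.9, -0.5]
grip_width: 0.0909
finger_force: 0.0
```

Emit:
step_arm --pt "0 0 -40 0 0 0 91" --pt "-5 48 -40 0 0 0 91" --pt "-10 96 -40 0 0 0 91" --pt "-15 144 -40 0 0 0 91" --pt "-20 192 -40 0 0 0 91" --pt "-24 235 -40 0 0 0 91" --pt "-25 250 -40 0 0 0 91" --pt "-25 250 -10 0 0 0 91" --pt "-25 250 35 0 0 0 91" --pt "-25 250 70 0 0 0 91"

```text
clock: 35.95
position: [0.6226, -0.3083, 0.113]
tool_rot: [-0.0, 0.998, 0.064, -0.0]
ft_force: [0.3, -1.1, -0.2]
grip_width: 0.0907
finger_force: 0.0
```

Emit:
step_arm --pt "0 0 16 0 0 0 91" --pt "0 0 16 0 0 0 91" --pt "0 0 16 0 0 0 91" --pt "0 0 16 0 0 0 40" --pt "0 0 16 0 0 0 40" --pt "0 0 16 0 0 0 40" --pt "0 0 16 0 0 0 40" --pt "0 0 16 0 0 0 40" --pt "0 0 16 0 0 0 40" --pt "0 0 16 0 0 0 40"

```text
clock: 36.95
position: [0.623, -0.3089, 0.0982]
tool_rot: [-0.0, 0.998, 0.064, 0.0]
ft_force: [-0.6, 1.3, 3.7]
grip_width: 0.0516
finger_force: 30.0
```

Emit:
step_arm --pt "0 0 -20 0 0 0 40" --pt "0 0 -60 0 0 0 40" --pt "0 0 -105 0 0 0 40" --pt "0 -10 -130 0 0 0 40" --pt "3 -45 -140 0 0 0 40" --pt "6 -90 -140 0 0 0 40" --pt "9 -135 -140 0 0 0 40" --pt "12 -180 -140 0 0 0 40" --pt "15 -225 -140 0 0 0 40" --pt "18 -270 -140 0 0 0 40"

```text
clock: 37.95
position: [0.6057, -0.0372, 0.2394]
tool_rot: [0.0, 0.998, 0.064, 0.0]
ft_force: [0.6, 0.6, -3.1]
grip_width: 0.0517
finger_force: 30.0
```

Emit:
step_arm --pt "2 -45 0 0 0 0 40" --pt "4 -85 0 0 0 0 40" --pt "5 -110 0 0 0 0 40" --pt "5 -121 15 0 0 0 40" --pt "5 -121 55 0 0 0 40" --pt "5 -121 95 0 0 0 40" --pt "5 -121 120 0 0 0 40" --pt "5 -121 130 0 0 0 40" --pt "5 -121 132 0 0 0 40" --pt "5 -121 132 0 0 0 40"

```text
clock: 38.95
position: [0.5961, 0.0816, 0.1069]
tool_rot: [-0.0, 0.998, 0.064, 0.0]
ft_force: [-0.9, 1.3, -1.6]
grip_width: 0.0514
finger_force: 30.0
```

Lower 3.5 mm, release, rise and back off to look from the first viewpoint.

Emit:
step_arm --pt "0 0 2 0 0 0 40" --pt "0 0 3 0 0 0 40" --pt "0 0 3 0 0 0 40" --pt "0 0 3 0 0 0 91" --pt "0 0 3 0 0 0 91" --pt "0 0 3 0 0 0 91" --pt "0 0 3 0 0 0 91" --pt "0 0 -10 0 0 0 91" --pt "0 0 -55 0 0 0 91" --pt "0 0 -100 0 0 0 91"

```text
clock: 39.95
position: [0.595, 0.0817, 0.2075]
tool_rot: [0.0, 0.998, 0.064, -0.001]
ft_force: [0.6, 0.7, -0.5]
grip_width: 0.0912
finger_force: 0.0
```

Emit:
step_arm --pt "0 0 -50 0 0 0 91" --pt "-20 20 -85 0 0 0 91" --pt "-45 60 -85 0 0 0 91" --pt "-50 79 -85 0 0 0 91" --pt "-50 79 -85 0 0 0 91" --pt "-50 79 -85 0 0 0 91" --pt "-50 79 -85 0 0 0 91"

```text
clock: 40.65
position: [0.5563, -0.0023, 0.2913]
tool_rot: [-0.0, 0.998, 0.064, 0.0]
ft_force: [0.0, -0.4, -0.0]
grip_width: 0.0909
finger_force: 0.0
```

```bash
python3 look.py w10 aerosol glue tub tape
python3 - <<'E'
from h import *; import pickle
K,E,_=pickle.load(open("w2.pkl","rb")); K1,E1,_=pickle.load(open("w10.pkl","rb"))
a=cv2.imread("pics/w2.png"); b=cv2.imread("pics/w10.png")
cv2.imwrite("pics/cmp.png",np.hstack([cv2.resize(i[60:230,190:440],(400,272)) for i in(a,b)]))
for n,P in dict(can=(.597,.082,.144),glue=(.616,-.0577,.114),tub=(.543,-.001,.081),tape=(.484,.101,.027)).items(): print(n,proj(P,K,E).round(1),proj(P,K1,E1).round(1))
E
```

```text
aerosol [([0.602, 0.076, 0.143], 0.89, [251.0, 136.0])]
glue [([0.689, 0.29, 0.076], 0.85, [83.0, 30.0])]
tub [([0.544, -0.002, 0.081], 0.68, [319.0, 184.0])]
tape [([0.484, 0.098, 0.029], 0.83, [250.0, 206.0])]
[0.634 0.008 0.445] [ 0.5562 -0.0025  0.2909]
can [242.7 140.7] [244.9 140. ]
glue [374.8 137.3] [375.8 136.8]
tub [317.1 186.1] [318.3 185.4]
tape [246.3 206.2] [247.7 205.5]
```

View pics/cmp.png

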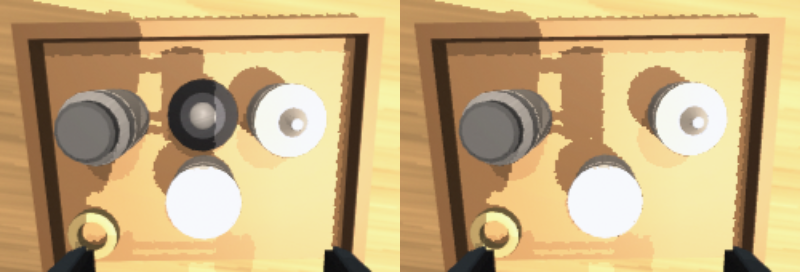

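Before (left) and after (right): can (85,133)→(88,132), glue (292,123)→(295,122), tub (203,201)→(205,201) and tape (94,235)→(96,234). All match within the camera's own shift. Hand in.

```bash
python3 -c "
from workcell import manip; print(manip.close_job())"
```

```text
the job is handed in; nothing more can be done
None
```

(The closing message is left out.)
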